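# Index the bracket and hold the spring probe on its marked spot

### The job

Turn the black knob of the green dividing table in small steps until the yellow pointer points at the red index clip, and let go of the knob. Then take the orange spring probe from its wooden stand and press its tip gently on the blue spot of the bracket's sloping face, square to that face, with the brass plunger pushed about half way in. Finish while still holding the probe steady there, with the pointer still on the clip; turn the table only by its knob and leave the beaker and bushings where they are.

Things in the scene. Friction and masses are not known exactly. Their poses are not given: they have to be found in the camera images.
- indexer: Green dividing table, fixed to the bench: a round housing 210 mm in diameter and 40 mm high with a 90 mm wide extension of the same height reaching 190 mm from the centre along its own -x, which carries the knob. Origin: on the bench on the vertical axis of the round housing, which is also the axis of the faceplate; z up.
- knob_grip (a point): Grip point of the black knob, 145 mm from the faceplate axis: a bar 42 mm long, 14 mm wide, 32 mm high on a flat disc 44 mm across. On the knob's axis, 77 mm above the bench, 7 mm below the bar's top, 23 mm above the disc; its x runs along the bar, z up. Grip the bar across its 14 mm from above.
- pointer_tip (a point): Tip of the yellow pointer on the rim of the steel faceplate (130 mm in diameter, top 57 mm above the bench), 83 mm from the faceplate axis, 53 mm above the bench. It starts anticlockwise (from above) of the clip by 0.25 to 0.8 rad of faceplate angle and meets it by clockwise turning.
- index_mark (a point): Middle of the inner end of the red index clip, a fixed block 10 mm wide, 22 mm long and 13 mm high on the housing beside the faceplate, 83 mm from the faceplate axis, 53 mm above the bench. The pointer is set when its tip lies within the width of the clip.
- spot (a point): Blue spot, 16 mm across, in the middle of the sloping top face (60 by 46 mm) of the aluminium bracket on the faceplate; turns with it; about 97 mm above the bench. Origin: spot centre on the face. z: outward normal of the face, 0.35 rad (20 degrees) off vertical, leaning to the spot's own -x (downhill), which faces roughly towards the robot once the pointer is on the clip.
- stand: Fixed wooden block 66 by 66 by 72 mm high with a 19.5 mm upright hole right through its middle, holding the probe. Origin: centre of its underside.
- probe: Spring probe, about 0.14 kg, loose, upright in the stand. Orange handle 24 by 24 mm square (z = 6 to 64 mm), black collar 32 mm across (z = 0 to 6 mm) resting on the stand's top, steel barrel 16 mm across (z = -38 to 0), brass plunger with its end at z = -62 mm when fully out. Origin: centre of the collar's underside; z along the probe away from the tip; x, y square to the handle's flats.
- probe_tip (a point): End of the probe's brass ball tip (8 mm in diameter) on the plunger.
- plunger (a joint): How far the probe's plunger is pushed in (m), 0 = fully out, 0.014 = fully in. A spring resists: about 1 N at the start, 3.5 N half way (7 mm), 6 N fully in; beyond that the probe is rigid.
- beaker: White plastic beaker, 68 mm in diameter, 90 mm high, loose; bystander. Origin: centre of its underside.
- bushing_a: Turned steel bushing, 44 mm in diameter, 46 mm high, loose; bystander. Origin: centre of its underside.
- bushing_b: Turned brass bushing, 44 mm in diameter, 46 mm high, loose; bystander. Origin: centre of its underside.
- faceplate: Round steel faceplate of the dividing table, 130 mm across, top 57 mm above the bench, turning about the vertical axis through the indexer's origin; carries the yellow pointer (along its own +y) and the aluminium bracket (foot 84 by 46 mm, up to about 50 mm high). Origin: on the axis, 41 mm above the bench.
- knob: The black knob; origin on its axis under its disc, 46 mm above the bench. It turns 0 to 3.0 rad clockwise seen from above and is geared to the faceplate: faceplate, pointer and bracket turn 0.4 rad per rad of the knob, in the same sense. It starts within 0.5 rad of its anticlockwise stop and stays where it is left.
Not all that is in view belongs to the job. Of the things like the probe, leave any that is pink, purple or turquoise; of the rest the smaller one is meant.

How it is judged:
On the way, in this order (a step that is already met when the one before it is completed fails the run):
1. the knob has brought the pointer tip onto the red clip (within 5 mm) and is let go, the probe still in its stand (horizontal distance between pointer_tip and index_mark below 0.005 m and contact force between the fingers and knob below 0.3 N and distance of probe from where it was at the start of the episode below 0.015 m), for 0.2 s.
2. the probe is lifted out of its stand in the gripper (z of probe in the frame of stand above 0.09 m and contact force between probe and the fingers above 1 N), for 0.2 s.
At the end, for the whole second after the job is handed in: The gripper still holds the probe; its tip rests on the blue spot (within 8 mm of its centre), square to the face within 8 degrees, the plunger 3 to 11 mm in (about 2 to 5 N), at rest and clear of the stand; the pointer tip is within 6 mm of the clip's middle (horizontal distance between pointer_tip and index_mark below 0.006 m and distance between probe_tip and spot below 0.008 m and angle between the z axis of probe and the z axis of spot, either way round below 0.14 rad and value of joint plunger between 0.003 and 0.011 m and contact force between probe and faceplate between 1 and 7 N and contact force between probe and the fingers above 1 N and contact force between probe and stand below 0.1 N and linear speed of probe below 0.02 m/s); the arm keeps its last pose, push and grip.
It fails at once if the probe is rammed against the bracket (over 15 N) (contact force between probe and faceplate above 15 N).
It fails at once if the faceplate or bracket is pushed by the robot itself instead of the knob (contact force between any of the fingers, the arm and faceplate above 2 N).
It fails at once if a bystander is moved over 30 mm (distance of any of beaker, bushing_a, bushing_b from where it was at the start of the episode above 0.03 m).
It also fails if it takes over 58 s, if anything falls off the work surface, if the arm or the gripper's body presses on something with over 40 N, if the wrist force passes 120 N, or if a joint passes its speed limit or range.

### The arm

A 7-joint arm with a two-finger parallel gripper is mounted at the origin on the work surface. World frame = base frame: x ahead of the robot, y to its left, z up, the work surface at z = 0. Lengths are in m, angles in rad, forces in N, time in s.
With the tool pointing down it reaches from about 0.4 to 0.875 m from the base axis. Payload 19.3 kg.
Tool frame: the origin (TCP) lies at the very end of the fingers, on their centre line; the grasp point (between the pads) lies 19 mm behind it; z points along the fingers, y is the line along which they close (so a half turn about z gives the same grasp; the last joint's range is limited). The gripper opens to 85 mm and grips with 20 to 120 N. Pads are 22 mm wide; open, the fingers measure 114 mm over their backs; the gripper's body (76 mm by 85 mm) begins 54 mm behind the grasp point. The pads swing forward as they close: fully open they stand 13 mm farther back than shut.
Start: joints at [-1.209, 0.521, -0.036, 1.599, 0.021, 1.021, -0.113], TCP at [0.262, 0.568, 0.231] pointing down, gripper open.
Joint ranges: [-2.91, 2.91], [-0.3, 2.13], [-1.5, 1.42], [0.17, 2.43], [-1.26, 4.41], [0.16, 1.93], [-2.52, 2.52]. Speed limits (rad/s): [1.89, 1.89, 2.39, 2.39, 3.01, 3.01, 3.01].

### API

Orientations are given as [roll, pitch, yaw] about the fixed x, y, z axes, in that order (R = Rz(yaw) Ry(pitch) Rx(roll)).
In Python, from workcell import observe, grab_frame, job_done gives the robot as it stands.
- The arm moves only by the tool move_arm, never from a script. Its argument "plan" is a list that holds one entry, the list of rows, each a list of 7 numbers: the shift along the tool's x, y, z each as a share of 0.02 m, from -1 to 1, then the turn, a rotation vector about the tool's x, y, z each as a share of 6 degrees, from -1 to 1, then the opening, from -1 (shut) to 1 (fully open). A call has exactly 10 rows; each row shifts and turns the commanded pose from where the row before left it, along the tool's axes as they then stand; what a row does not reach is not made up. A row lasts 1/10 s, in which the tool goes at most 50 mm and 8.59 degrees, less where a joint would pass 70% of its speed; a pose out of reach is approached as far as the arm can. A call with a number of a shift or a turn outside -1 to 1 is refused whole. A call with a gripper value outside its range is refused whole. The fingers move at their own pace and stop on an object; "grip_force" is the grip in N (left out, the last holds). Time passes only in rows, so rows that do not move let the fingers close, or fill a call up. It gives the time, the measured TCP pose, the force, the opening and the grip force at its end, in the units of the state.
- observe(): the state, without advancing time (a new reading comes with each control period).
- grab_frame(name): name is "scene" or "top"; returns a dict with "color" (400x640x3 uint8, red, green, blue), "intrinsics" (3x3 intrinsics, pixels), "k1" (the pictures are not rectified: a ray, as slopes to the right and down, at radius r is drawn at 1 + k1 r^2 times it, then the intrinsics apply), "position" and "orientation" of the camera in the world. Camera axes: x right, y down, z forward; pixel columns grow to the right and rows downward; lengths in m; the calibration is good to about 2 mm. A picture is of the moment at which its call begins. There is no depth.
- job_done(): hands the job in; it is judged then, once.
The state is a dict: "clock": time; "qpos": joint angles; "qd": joint speeds; "joint_efforts": joint torques, N m; "position": TCP position; "tool_rot": TCP orientation; "force": force on the tool from outside, world axes, zero at the start; "moment": the same for the moment, N m; "grip_width": finger opening in m; "finger_force": force on a finger pad.
Only numpy, scipy, OpenCV 4.12 (cv2) and the standard library are available. Lean on these libraries where they do the work, as an engineer would, in place of code of your own. Each camera call takes 0.05 s, during which the arm holds its last target. There are 200 camera calls.

## Working session

There is one attempt and no reset: what is moved stays moved. The work goes in short steps, Python scripts to look and compute and a tool call to move; the robot and the scene stay as the last step left them, time stands still between calls to the robot, and variables do not carry over. Pictures are saved under pics/ and viewed, at most 10 in all, crops included, and the job is handed in when it is done.

Besides the shell and the picture viewer there is one more tool, called after "Call:" by a JSON object that holds its "name" and its "arguments". move_arm: Moves the arm, as the interface text tells. Shift numbers are shares of 0.02 m and turn numbers shares of 6 degrees, none past 1 either way. Its arguments: {"type":"object","properties":{"plan":{"type":"array"},"grip_force":{"type":"number"}},"required":["plan"]}

```bash
mkdir -p pics; ls
python3 - <<'E'
from workcell import observe, grab_frame
import cv2
print(observe())
for n in("scene","top"):
    f=grab_frame(n); cv2.imwrite(f"pics/{n}0.png",f["color"][:,:,::-1]); print({k:v for k,v in f.items() if k!="color"})
E
```

```text
pics
{'clock': 0.0, 'qpos': array([-1.20922945,  0.52201142, -0.03629385,  1.59999171,  0.02121112,
        1.02106587, -0.11282752]), 'qd': array([-8.55709712e-04,  8.96709260e-04,  8.56865575e-05, -1.14618899e-03,
       -4.78433403e-04, -1.04470711e-04,  2.50979065e-04]), 'joint_efforts': array([ 3.53589201e-05, -9.27090383e+01,  1.98003709e+00, -3.69934845e+01,
        1.78103935e-02,  7.94568274e-03, -3.42691806e-05]), 'position': array([0.26146661, 0.56732794, 0.23073355]), 'tool_rot': array([-3.14050618e+00,  1.02465734e-04,  2.70976476e+00]), 'force': array([0.23744049, 0.5763717 , 0.05875163]), 'moment': array([ 0.01997914, -0.01180967, -0.06027907]), 'finger_force': 0.0, 'grip_width': 0.08554444308843821}
{'intrinsics': array([[493.43546444,   0.        , 318.95935449],
       [  0.        , 493.43546444, 195.97425979],
       [  0.        ,   0.        ,   1.        ]]), 'k1': -0.054895917321343725, 'position': array([ 1.19157965, -0.29096329,  1.02644663]), 'orientation': array([-2.47867176,  0.00697694,  1.05170016])}
{'intrinsics': array([[430.61884638,   0.        , 314.78038498],
       [  0.        , 430.61884638, 199.56084307],
       [  0.        ,   0.        ,   1.        ]]), 'k1': -0.010137163615427727, 'position': array([0.49040156, 0.04118815, 1.07341034]), 'orientation': array([-3.07948597e+00,  2.43064457e-03, -1.59693484e+00])}
```

View pics/scene0.png

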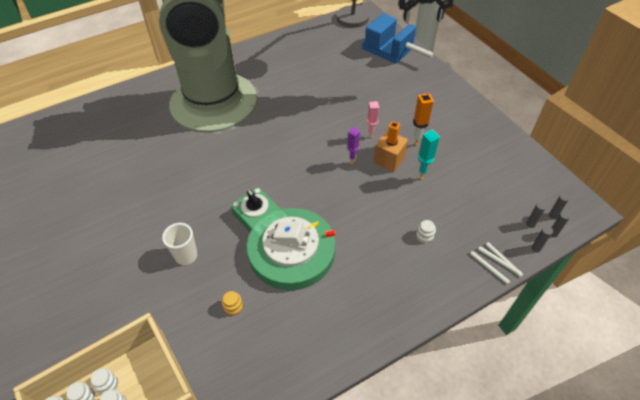

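View pics/top0.png

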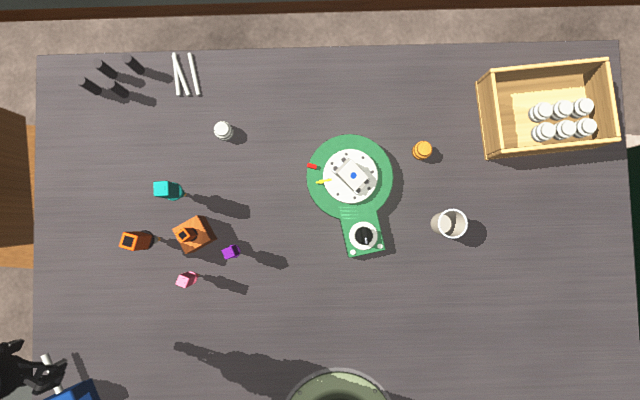

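The top picture shows the table centre near (350,176), the knob near (363,236), the red clip at (313,167) and the pointer at (322,182). There are two orange probe-like objects: a smaller one in the wooden stand at (190,235), and a larger one at (133,241) standing free. The pink, purple and turquoise ones are decoys. The one in the stand fits because it is the smaller orange one and sits in the stand. I'll confirm that with enlarged crops.

```bash
cat > h.py <<'E'
import numpy as np, cv2
from scipy.spatial.transform import Rotation as R
from workcell import observe, grab_frame, job_done
def cam(f): return R.from_euler('xyz',f["orientation"]).as_matrix(), np.array(f["position"])
def ray(f,px):
    K=f["intrinsics"]; d=np.array([f["k1"],0,0,0.])
    u=cv2.undistortPoints(np.array([[px]],float),K,d,None,None)[0,0]
    M,p=cam(f); return p, M@np.array([u[0],u[1],1.])
def atz(f,px,z):
    p,d=ray(f,px); return p+d*(z-p[2])/d[2]
def proj(f,X):
    M,p=cam(f)
    return cv2.projectPoints(np.atleast_2d(np.asarray(X,float)),cv2.Rodrigues(M.T)[0],-M.T@p,f["intrinsics"],np.array([f["k1"],0,0,0.]))[0][:,0]
def tri(fs,pxs):
    A=np.zeros((3,3));b=np.zeros(3)
    for f,px in zip(fs,pxs):
        p,d=ray(f,px); d=d/np.linalg.norm(d); P=np.eye(3)-np.outer(d,d); A+=P;b+=P@p
    return np.linalg.solve(A,b)
def crop(f,u,v,w,h,s): # grid-labelled enlarged crop
    c=cv2.resize(f["color"][v:v+h,u:u+w,::-1],None,fx=s,fy=s,interpolation=cv2.INTER_CUBIC)
    for x in range((u//20+1)*20,u+w,20): cv2.putText(c,str(x),((x-u)*s,10),0,.35,(255,255,0),1); cv2.line(c,((x-u)*s,12),((x-u)*s,20),(255,255,0),1)
    for y in range((v//20+1)*20,v+h,20): cv2.putText(c,str(y),(0,(y-v)*s),0,.35,(255,255,0),1); cv2.line(c,(22,(y-v)*s),(30,(y-v)*s),(255,255,0),1)
    return c
E
python3 - <<'E'
from h import *
t=grab_frame("top"); s=grab_frame("scene")
import pickle; pickle.dump((t,s),open("f0.pkl","wb"))
a=crop(t,300,130,100,135,4); b=crop(s,225,180,125,110,3)
c=np.zeros((570,800,3),np.uint8); c[:540,:400]=a; c[:330,400:775]=b
cv2.imwrite("pics/c1.png",c)
a=crop(t,105,170,150,125,4); 
b=crop(s,340,80,100,100,5)
cv2.imwrite("pics/c2.png",np.hstack([cv2.resize(a,(420,350)),cv2.resize(b,(350,350))]))
E
```

```text
(no output)
```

View pics/c1.png

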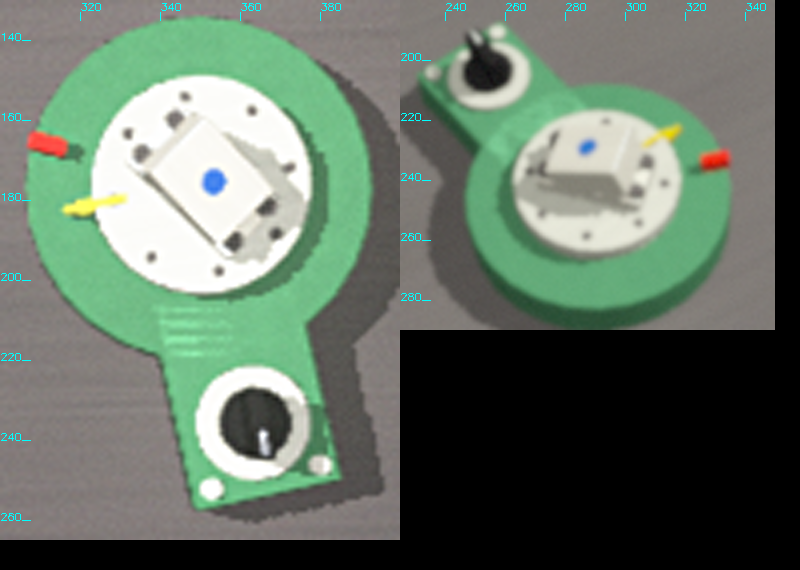

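View pics/c2.png

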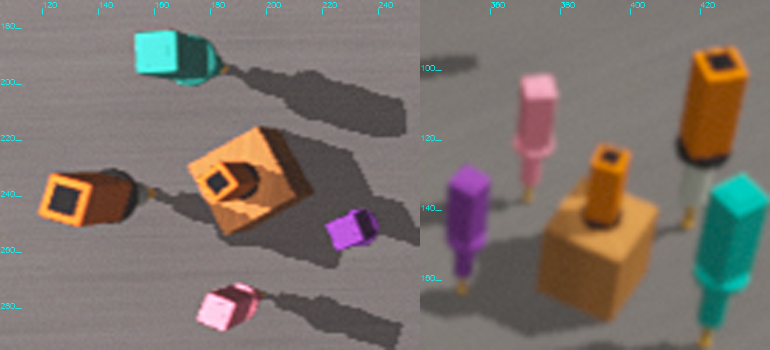

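The crops confirm it: the orange probe in the stand (handle top at (181,236) in top, (394,122) in scene) is clearly smaller than the free orange one at (126,242). Next I'll measure it and brighten the knob view.

```bash
cat > m.py <<'E'
from h import *
from scipy.optimize import least_squares
def hsv(f): return cv2.cvtColor(f["color"],cv2.COLOR_RGB2HSV).astype(int)
def mask(f,lo,hi,box):
    H=hsv(f); m=np.all((H>=lo)&(H<=hi),2); o=np.zeros_like(m); u0,v0,u1,v1=box; o[v0:v1,u0:u1]=m[v0:v1,u0:u1]; return o
def cen(m): v,u=np.nonzero(m); return np.array([u.mean(),v.mean()])
def fitcirc(f,m,z,r):
    c=max(cv2.findContours(m.astype(np.uint8),0,1)[0],key=cv2.contourArea); h=cv2.convexHull(c)[:,0]
    P=np.array([atz(f,p,z)[:2] for p in h]); s=least_squares(lambda q:np.hypot(*(P-q[:2]).T)-q[2],[*P.mean(0),r],loss='soft_l1',f_scale=.001); return s.x
E
python3 - <<'E'
from m import *; import pickle
t,s=pickle.load(open("f0.pkl","rb"))
for n,f,fb,sb,rb,yb,kb,gb in(("top",t,(320,140,380,206),(340,165,365,190),(300,155,325,175),(310,172,335,190),(345,218,382,252),(295,125,400,260)),("scene",s,(258,214,322,270),(280,222,296,234),(322,228,345,240),(300,218,322,232),(238,190,272,218),(225,180,350,290))):
    print(n,"plate",fitcirc(f,mask(f,(0,0,170),(180,60,255),fb),.057,.065))
    sp=cen(mask(f,(100,110,80),(130,255,255),sb)); print("spot px",sp,atz(f,sp,.097))
    r=mask(f,(0,150,100),(8,255,255),rb)|mask(f,(172,150,100),(180,255,255),rb)
    print("clip",cen(r),atz(f,cen(r),.053), [atz(f,p,.053)[:2].round(4).tolist() for p in (cv2.boxPoints(cv2.minAreaRect(np.argwhere(r)[:,::-1].astype(np.float32))))])
    y=mask(f,(22,110,120),(34,255,255),yb); 
    print("ptr",cen(y),atz(f,cen(y),.053), [atz(f,p,.053)[:2].round(4).tolist() for p in (cv2.boxPoints(cv2.minAreaRect(np.argwhere(y)[:,::-1].astype(np.float32))))])
    k=mask(f,(0,0,0),(180,255,75),kb); print("kdisc",fitcirc(f,k,.05,.022))
f=t
o=mask(f,(5,150,150),(20,255,255),(170,225,200,250)); print("probe box",[atz(f,p,.136)[:2].round(4).tolist() for p in cv2.boxPoints(cv2.minAreaRect(np.argwhere(o)[:,::-1].astype(np.float32)))])
for px in((181,236),): print("probe top",atz(t,px,.136))
print("probe top",atz(s,(394,122),.136), tri([t,s],[(181,236),(394,122)]))
def en(f,u,v,w,h,k):
    g=f["color"][v:v+h,u:u+w,::-1].astype(float); g=np.clip(255*(g/110)**.6,0,255).astype(np.uint8)
    return cv2.resize(g,None,fx=k,fy=k,interpolation=cv2.INTER_CUBIC)
A=en(t,344,216,40,40,9);B=en(s,236,184,40,40,9)
C=cv2.resize(t["color"][212:262,165:215,::-1],(360,360),interpolation=cv2.INTER_CUBIC)
cv2.imwrite("pics/k.png",np.vstack([np.hstack([A,B])]))
cv2.imwrite("pics/k.png",np.hstack([cv2.resize(x,(266,266)) for x in(A,B,C)]))
E
```

```text
top plate [ 0.6085684  -0.04282099  0.06518326]
spot px [353.    175.125] [ 0.60466623 -0.04658263  0.097     ]
clip [311.3902439  165.51219512] [0.63548787 0.04796824 0.053     ] [[0.6338, 0.0599], [0.6433, 0.0573], [0.6372, 0.0355], [0.6277, 0.0382]]
ptr [322.23684211 181.        ] [0.59768953 0.02310766 0.053     ] [[0.5995, 0.0384], [0.6029, 0.0046], [0.5949, 0.0038], [0.5916, 0.0376]]
kdisc [ 0.46601028 -0.07137686  0.01984013]
scene plate [ 0.60805553 -0.04168702  0.06622485]
spot px [287.  228.5] [ 0.60333894 -0.04607842  0.097     ]
clip [329.88636364 233.06818182] [0.63781557 0.04737227 0.053     ] [[0.6281, 0.0404], [0.6339, 0.0598], [0.6473, 0.0545], [0.6415, 0.0353]]
ptr [313.46875 224.25   ] [0.59631054 0.02617425 0.053     ] [[0.5894, 0.0104], [0.5934, 0.0395], [0.604, 0.0368], [0.5999, 0.0078]]
kdisc [ 0.45552858 -0.07255073  0.02512354]
probe box [[0.5014, 0.352], [0.4999, 0.2953], [0.4479, 0.2958], [0.4494, 0.3523]]
probe top [0.47704959 0.33470158 0.136     ]
probe top [0.47081036 0.33811483 0.136     ] [0.47722283 0.33234327 0.14395929]
```

View pics/k.png

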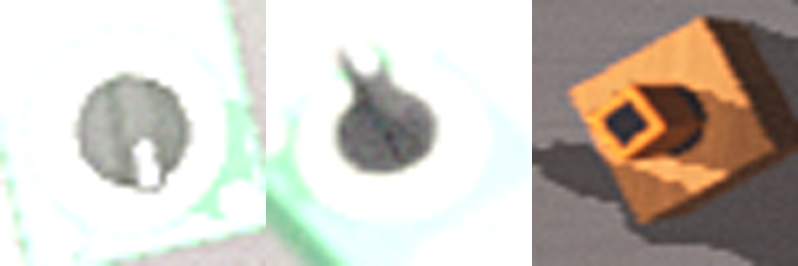

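The enhanced crop shows the knob bar running nearly vertical in the top view. Its white mark is on the outer half, near (365.5,240). The probe handle is a square turned about 35° in the stand. Next come the bar angle and the probe yaw.

Run:
```python
from m import *; import pickle
t,s=pickle.load(open("f0.pkl","rb"))
# white mark inside black knob, top
g=t["color"].astype(int).sum(2)/3
sub=g[226:250,353:378]; 
print(sub.astype(int)[:, 2:24])
c=np.array([.466,-.0715])
print("axis px",proj(t,[*c,.084]),proj(s,[*c,.084]))
for a in np.deg2rad([180,190,200]):
    print(np.degrees(a),proj(t,[*(c+.021*np.array([np.cos(a),np.sin(a)])),.084]),proj(s,[*(c+.021*np.array([np.cos(a),np.sin(a)])),.084]))
gs=s["color"].astype(int).sum(2)/3
print(gs[187:212,240:266].astype(int))
o=mask(t,(5,120,170),(20,255,255),(172,226,191,246)).astype(int)
d=(t["color"][224:250,170:206].astype(int).sum(2)/3).astype(int); print(d)
```

```text
[[252 252 254 255 255 255 238 196 194 233 246 255 255 255 254 254 254 255
  236 146 130 142]
 [252 254 255 252 218 156  82  63  67  85  91 116 164 255 255 255 255 255
  255 237 164 143]
 [254 255 234 134  80  47  46  55  57  56  52  38  52 110 168 255 255 255
  255 255 220 155]
 [255 236 126  61  51  45  54  65  66  62  60  47  48  40  60 162 210 214
  220 252 241 146]
 [253 158  62  53  60  49  57  63  65  65  62  53  51  49  41  61 139 189
  198 217 254 186]
 [220  92  56  60  63  55  51  62  66  64  63  59  51  48  50  49 108 191
  205 203 215 167]
 [158  63  53  63  64  50  51  58  64  64  63  59  53  54  50  47  68 178
  205 200 200 189]
 [117  55  61  65  64  57  53  54  65  64  62  63  56  51  54  48  51 114
  183 199 198 195]
 [ 85  55  60  65  66  58  48  55  67  62  63  58  54  49  54  50  46  75
  179 204 203 206]
 [ 83  56  62  61  62  56  47  55  66  62  60  60  51  55  53  55  43  74
  187 205 204 209]
 [ 81  53  61  65  64  58  50  55  60  60  62  55  50  50  50  51  45  73
  181 204 206 206]
 [106  53  59  61  64  64  53  52  54  60 137  95  49  47  49  46  44  78
  1
[... 7299 characters left out ...]
 109 113 114 113 114 111 109
  120 161 180 177 173 171 174 172 172 177 175 176 149  92  57  57  57  63]
 [ 79  74  72  77  76  75  77  80  77  77  80 105 119 116 110 117 114 110
  110 120 126 120 115 154 175 178 175 177 148  93  64  54  54  65  68  71]
 [129 106  85  77  70  71  76  74  78  75  72  90 110 119 110 118 116 111
  111 121 114 110 106 117 161 175 148  99  69  54  52  61  64  76  77  76]
 [130 129 126 102  78  79  76  74  72  75  76  76 108 116 113 119 109 111
  113 118 118 114 112 113 118 106  82  56  51  60  68  74  79  80  78  80]
 [126 130 128 128 124 131 131 101  77  78  79  72  89 107 113 118 114 112
  115 118 123 116 109  98  72  59  56  59  63  74  76  78  77  76  77  78]]
```

Call:
{"name": "move_arm", "arguments": {"plan": [[[-0.9, -1, 0, 0, 0, 0, 0], [-0.9, -1, 0, 0, 0, 0, 0], [-0.9, -1, 0, 0, 0, 0, 0], [-0.9, -1, 0, 0, 0, 0, 0], [-0.9, -1, 0, 0, 0, 0, 0], [-0.9, -1, 0, 0, 0, 0, 0], [-0.9, -1, 0, 0, 0, 0, 0], [-0.9, -1, 0, 0, 0, 0, 0], [-0.9, -1, 0, 0, 0, 0, 0], [-0.9, -1, 0, 0, 0, 0, 0]]], "grip_force": 30}}

```text
clock: 1.2
position: [0.3415, 0.3096, 0.2313]
tool_rot: [3.142, 0.0, 2.71]
force: [0.9, 0.1, -0.2]
grip_width: 0.0428
finger_force: 0.0
```

Call:
{"name": "move_arm", "arguments": {"plan": [[[-0.9, -1, 0, 0, 0, 0, 0], [-0.9, -1, 0, 0, 0, 0, 0], [-0.9, -1, 0, 0, 0, 0, 0], [-0.9, -1, 0, 0, 0, 0, 0], [-0.9, -1, 0, 0, 0, 0, 0], [-0.9, -1, 0, 0, 0, 0, 0], [-0.9, -1, 0, 0, 0, 0, 0], [-0.9, -1, 0, 0, 0, 0, 0], [-0.9, -1, 0, 0, 0, 0, 0], [-0.9, -1, 0, 0, 0, 0, 0]]]}}

```text
clock: 2.2
position: [0.4213, 0.0526, 0.2314]
tool_rot: [3.141, 0.0, 2.71]
force: [-0.1, 0.4, 0.7]
grip_width: 0.043
finger_force: 0.0
```

Call:
{"name": "move_arm", "arguments": {"plan": [[[-0.92, -0.94, 0, 0, 0, 0, 0], [-0.92, -0.94, 0, 0, 0, 0, 0], [-0.92, -0.94, 0, 0, 0, 0, 0], [-0.92, -0.94, 0, 0, 0, 0, 0], [-0.92, -0.94, 0, 0, 0, 0, 0], [0, 0, 0.8, 0, 0, -1, 0], [0, 0, 0.8, 0, 0, -1, 0], [0, 0, 0.8, 0, 0, -1, 0], [0, 0, 0.8, 0, 0, -1, 0], [0, 0, 0.8, 0, 0, -1, 0]]]}}

```text
clock: 3.2
position: [0.4653, -0.0702, 0.1506]
tool_rot: [3.142, 0.0, -3.045]
force: [1.0, 0.5, -1.4]
grip_width: 0.0432
finger_force: 0.0
```

```bash
cat > d.py <<'E'
from h import *
def delta(target,yaw=None):
    o=observe(); M=R.from_euler('xyz',o["tool_rot"]).as_matrix()
    print("t",round(o["clock"],2),"pos",o["position"].round(4),"rot",o["tool_rot"].round(4),"F",o["force"].round(2),"M",o["moment"].round(3),"w",round(o["grip_width"],4),"ff",round(o["finger_force"],2)); print("q",o["qpos"].round(3))
    if target is not None: print("tool shift units",(M.T@(np.array(target)-o["position"])/.02).round(3))
    if yaw is not None: print("rotvec units",np.degrees((R.from_matrix(M).inv()*R.from_euler('xyz',[np.pi,0,yaw])).as_rotvec()).round(2)/6)
E
python3 -c "
from d import *
delta([.466,-.0705,.12],3.263)"
```

```text
t 3.2 pos [ 0.4653 -0.0702  0.1506] rot [ 3.1415  0.     -3.0455] F [ 1.02  0.54 -1.36] M [ 0.004  0.084 -0.034] w 0.0432 ff 0.0
q [-0.064  0.402  0.111  2.078 -0.071  0.665  1.761]
tool shift units [-0.033 -0.019  1.532]
rotvec units [ 0.          0.         -0.24166667]
```

Call:
{"name": "move_arm", "arguments": {"plan": [[[0, 0, 0.8, 0, 0, -0.24, 0], [0, 0, 0.8, 0, 0, 0, 0], [0, 0, 0.8, 0, 0, 0, 0], [0, 0, 0.7, 0, 0, 0, 0], [0, 0, 0.5, 0, 0, 0, 0], [0, 0, 0.4, 0, 0, 0, 0], [0, 0, 0.4, 0, 0, 0, 0], [0, 0, 0, 0, 0, 0, -0.4], [0, 0, 0, 0, 0, 0, -0.7], [0, 0, 0, 0, 0, 0, -1]]], "grip_force": 25}}

```text
clock: 4.2
position: [0.4655, -0.0707, 0.0637]
tool_rot: [-3.141, 0.0, -3.025]
force: [1.2, -4.8, -5.3]
grip_width: 0.0139
finger_force: 26.4
```

Call:
{"name": "move_arm", "arguments": {"plan": [[[0, 0, 0, 0, 0, 0, -1], [0, 0, 0, 0, 0, 0, -1], [0, 0, 0, 0, 0, 0, -1], [0, 0, 0, 0, 0, 0, -1], [0, 0, 0, 0, 0, 0, -1], [0, 0, 0, 0, 0, 0, -1], [0, 0, 0, 0, 0, 0.2, -1], [0, 0, 0, 0, 0, 0.3, -1], [0, 0, 0, 0, 0, 0.5, -1], [0, 0, 0, 0, 0, 0, -1]]]}}

```text
clock: 5.2
position: [0.4655, -0.0706, 0.0636]
tool_rot: [-3.141, 0.001, -3.132]
force: [-0.3, -5.7, -0.4]
grip_width: 0.0135
finger_force: 27.1
```

```bash
python3 -c "
from d import *
delta([.466,-.0705,.062])"
```

```text
t 5.2 pos [ 0.4655 -0.0706  0.0636] rot [-3.1411e+00  5.0000e-04 -3.1319e+00] F [-0.35 -5.65 -0.38] M [-1.11   0.031 -0.108] w 0.0135 ff 27.08
q [-0.054  0.565  0.103  2.129 -0.125  0.452  1.726]
tool shift units [-0.027  0.006  0.08 ]
```

Call:
{"name": "move_arm", "arguments": {"plan": [[[0, 0, 0, 0, 0, 0.6, -1], [0, 0, 0, 0, 0, 0.8, -1], [0, 0, 0, 0, 0, 0.8, -1], [0, 0, 0, 0, 0, 0.8, -1], [0, 0, 0, 0, 0, 0.8, -1], [0, 0, 0, 0, 0, 0.8, -1], [0, 0, 0, 0, 0, 0.8, -1], [0, 0, 0, 0, 0, 0.8, -1], [0, 0, 0, 0, 0, 0.6, -1], [0, 0, 0, 0, 0, 0, -1]]]}}

```text
clock: 6.2
position: [0.4656, -0.0705, 0.0636]
tool_rot: [3.141, 0.001, 2.439]
force: [-0.6, -5.3, 0.3]
grip_width: 0.0134
finger_force: 27.2
```

```bash
cat >> m.py <<'E'
from scipy.ndimage import label
AX={"top":np.array([.6086,-.0428]),"scene":np.array([.6083,-.042])}
def angles(f,n):
    H=hsv(f); u0,v0,u1,v1=((295,130,345,215) if n=="top" else (295,205,350,250))
    sub=np.zeros(H.shape[:2],bool); sub[v0:v1,u0:u1]=1
    out={}
    for k,m in(("clip",((H[...,0]<9)|(H[...,0]>171))&(H[...,1]>150)&(H[...,2]>100)),("ptr",(H[...,0]>21)&(H[...,0]<35)&(H[...,1]>110)&(H[...,2]>120))):
        m=m&sub; l,nn=label(m)
        if nn==0: out[k]=None; continue
        m=l==1+np.argmax([(l==i+1).sum() for i in range(nn)])
        P=np.array([atz(f,(u,v),.053)[:2] for v,u in np.argwhere(m)])-AX[n]
        out[k]=(np.degrees(np.arctan2(*P.mean(0)[::-1])).round(2),(np.hypot(*P.mean(0))).round(4),int(m.sum()))
    return out
E
python3 -c "
from m import *
from d import delta
delta(None)
for n in('top','scene'): f=grab_frame(n); print(n,angles(f,n))
import pickle
for n,f in zip(('top','scene'),pickle.load(open('f0.pkl','rb'))): print('start',n,angles(f,n))"
```

```text
t 6.2 pos [ 0.4656 -0.0705  0.0636] rot [3.1415e+00 9.0000e-04 2.4389e+00] F [-0.56 -5.28  0.35] M [-1.103  0.033 -0.04 ] w 0.0134 ff 27.18
q [-0.195  0.586  0.29   2.136 -0.36   0.464  1.242]
top {'clip': (np.float64(73.5), np.float64(0.0947), 41), 'ptr': (np.float64(80.21), np.float64(0.0658), 34)}
scene {'clip': (np.float64(71.73), np.float64(0.0941), 44), 'ptr': (np.float64(80.68), np.float64(0.0678), 34)}
start top {'clip': (np.float64(73.5), np.float64(0.0947), 41), 'ptr': (np.float64(99.4), np.float64(0.0668), 38)}
start scene {'clip': (np.float64(71.73), np.float64(0.0941), 44), 'ptr': (np.float64(99.97), np.float64(0.0692), 32)}
```

Call:
{"name": "move_arm", "arguments": {"plan": [[[0, 0, 0, 0, 0, 0.6, -1], [0, 0, 0, 0, 0, 0.6, -1], [0, 0, 0, 0, 0, 0.6, -1], [0, 0, 0, 0, 0, 0.6, -1], [0, 0, 0, 0, 0, 0.5, -1], [0, 0, 0, 0, 0, 0, -1], [0, 0, 0, 0, 0, 0, -1], [0, 0, 0, 0, 0, 0, -1], [0, 0, 0, 0, 0, 0, -1], [0, 0, 0, 0, 0, 0, -1]]]}}

```text
clock: 7.3
position: [0.4657, -0.0705, 0.0636]
tool_rot: [3.141, 0.001, 2.138]
force: [-0.4, -5.6, -0.7]
grip_width: 0.0132
finger_force: 27.1
```

```bash
python3 -c "
from m import *
from d import delta
delta(None)
fs={n:grab_frame(n) for n in('top','scene')}
for n,f in fs.items(): print(n,angles(f,n))
a=crop(fs['top'],300,140,80,75,5);b=crop(fs['scene'],255,195,90,75,5)
cv2.imwrite('pics/p1.png',cv2.resize(np.hstack([a,b]),(800,353)))
import pickle; pickle.dump((fs['top'],fs['scene']),open('f1.pkl','wb'))
"
```

```text
t 7.3 pos [ 0.4657 -0.0705  0.0636] rot [3.1409e+00 8.0000e-04 2.1376e+00] F [-0.37 -5.56 -0.72] M [-1.161 -0.088 -0.056] w 0.0132 ff 27.11
q [-0.252  0.6    0.369  2.139 -0.459  0.477  1.037]
top {'clip': (np.float64(73.52), np.float64(0.0952), 39), 'ptr': (np.float64(73.46), np.float64(0.0667), 34)}
scene {'clip': (np.float64(71.84), np.float64(0.0945), 42), 'ptr': (np.float64(74.0), np.float64(0.0685), 42)}
```

View pics/p1.png

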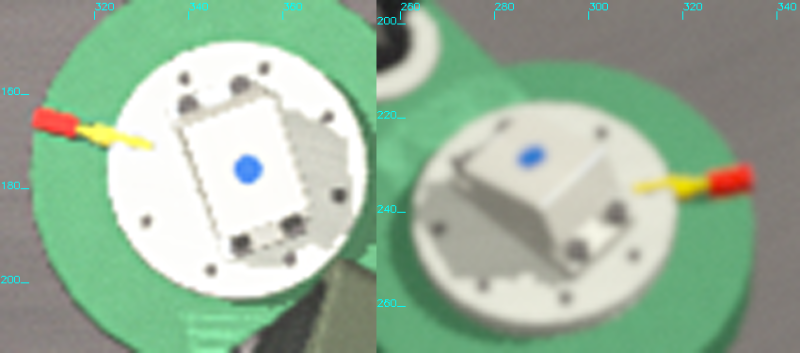

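The crops show the pointer in line with the red clip: tip at about (319,168) in top and (323,235) in scene. The face corners are visible in both views too. I'll let go of the knob and triangulate the face meanwhile.

Call:
{"name": "move_arm", "arguments": {"plan": [[[0, 0, 0, 0, 0, 0, -0.6], [0, 0, 0, 0, 0, 0, -0.2], [0, 0, 0, 0, 0, 0, 0], [0, 0, 0, 0, 0, 0, 0], [0, 0, -0.3, 0, 0, 0, 0], [0, 0, -0.8, 0, 0, 0, 0], [0, 0, -1, 0, 0, 0, 0], [0, 0, -1, 0, 0, 0, 0], [0, 0, -1, 0, 0, 0, 0], [0, 0, -1, 0, 0, 0, 0]]]}}

```text
clock: 8.4
position: [0.4651, -0.0702, 0.1665]
tool_rot: [3.142, -0.0, 2.138]
force: [0.5, -0.3, -0.5]
grip_width: 0.0427
finger_force: 0.0
```

Run:
```python
from m import *; import pickle
from d import delta
delta(None)
t,s=pickle.load(open("f1.pkl","rb"))
T=[(337.8,166.6),(358.4,159.8),(365.5,183.6),(345.7,191)]; S=[(290.9,239.2),(272.8,230),(282.4,220.5),(303.7,226.9)]
P=[tri([t,s],[a,b]) for a,b in zip(T,S)]
for p,a,b in zip(P,T,S): print(p.round(4), (proj(t,p)-a).round(1),(proj(s,p)-b).round(1))
P=np.array(P); print("edges",np.linalg.norm(P-np.roll(P,-1,0),axis=1).round(4))
n=np.linalg.svd(P-P.mean(0))[2][2]; n*=np.sign(n[2]); print("n",n,"tilt",np.degrees(np.arccos(n[2])),"az",np.degrees(np.arctan2(n[1],n[0])),P.mean(0))
a=cen(mask(t,(100,110,80),(130,255,255),(340,165,365,190)));b=cen(mask(s,(100,110,80),(130,255,255),(278,220,296,236)))
print("spot",a,b,tri([t,s],[a,b]),atz(t,a,.097),atz(s,b,.097))
f=grab_frame("top");print(angles(f,"top")); f=grab_frame("scene");print(angles(f,"scene"))
```

```text
t 8.4 pos [ 0.4651 -0.0702  0.1665] rot [ 3.1416 -0.      2.1378] F [ 0.46 -0.27 -0.48] M [-0.034 -0.003 -0.021] w 0.0427 ff 0.0
q [-0.383  0.422  0.528  2.079 -0.319  0.718  0.917]
[ 0.6226 -0.0293  0.0684] [[6.6 2.6]] [[ 7.1 -0.8]]
[ 0.6264 -0.0709  0.1414] [[7.2 2.7]] [[ 7.7 -0.6]]
[ 0.5875 -0.0612  0.1197] [[-4.8 -2.2]] [[-5.2  0. ]]
[ 0.5816 -0.0148  0.0526] [[-7.4 -3.7]] [[-8.2  0.1]]
edges [0.084  0.0455 0.0819 0.0464]
n [0.01080735 0.84725759 0.5310723 ] tilt 57.92206584098627 az 89.26919272032255 [ 0.60453223 -0.04405101  0.09552761]
spot [352.11111111 175.48148148] [287.5 228. ] [ 0.60364979 -0.04461579  0.0983601 ] [ 0.60390285 -0.04453125  0.097     ] [ 0.60268804 -0.04445663  0.097     ]
{'clip': (np.float64(73.52), np.float64(0.0952), 39), 'ptr': (np.float64(73.46), np.float64(0.0667), 34)}
{'clip': (np.float64(71.74), np.float64(0.0943), 43), 'ptr': (np.float64(73.9), np.float64(0.0684), 41)}
```

Run:
```python
from m import *; import pickle
t,s=pickle.load(open("f1.pkl","rb"))
T=np.array([(337.8,166.6),(358.4,159.8),(365.5,183.6),(345.7,191)]); S=np.array([(290.9,239.2),(272.8,230),(282.4,220.5),(303.7,226.9)])
c0=np.array([.6036,-.0446,.0975])
def corners(q,L,W):
    ph=q[0]; d=np.array([np.cos(ph),np.sin(ph),0]); w=np.array([-d[1],d[0],0]); a=.349
    dh=d*np.cos(a)-np.array([0,0,np.sin(a)])
    return np.array([c0+[q[1],q[2],0]+i*dh*L/2+j*w*W/2 for i,j in((1,1),(1,-1),(-1,-1),(-1,1))])
def match(p,Q):
    return min(((p-np.roll(o,k,0)) for o in(Q,Q[::-1]) for k in range(4)),key=lambda e:(e**2).sum())
for L,W in((.06,.046),(.046,.06)):
    for h in(0,180,90,270):
        base=np.radians(h-16 if 1 else 0)
        r=lambda q:np.r_[match(proj(t,corners(q,L,W)),T).ravel(),match(proj(s,corners(q,L,W)),S).ravel()]
        b=min((least_squares(lambda q:np.r_[r(q),q[1:]*200],[base+np.radians(x),0,0]) for x in(-15,0,15)),key=lambda o:o.cost)
        e=r(b.x); print(L,h,"az",np.degrees(b.x[0]).round(1),b.x[1:].round(4),"cost",round(b.cost,1),np.abs(e).max().round(2),"top",np.abs(e[:8]).mean().round(2),"scene",np.abs(e[8:]).mean().round(2))
```

```text
0.06 0 az 23.3 [ 0.0012 -0.0001] cost 67.5 7.11 top 1.65 scene 2.9
0.06 180 az 200.4 [ 0.0009 -0.0004] cost 11.2 3.15 top 0.63 scene 1.14
0.06 90 az 114.4 [0.0011 0.    ] cost 57.6 5.44 top 2.2 scene 1.68
0.06 270 az 200.4 [ 0.0009 -0.0004] cost 11.2 3.15 top 0.63 scene 1.14
0.046 0 az -69.5 [ 0.0011 -0.0004] cost 44.2 6.68 top 1.07 scene 1.93
0.046 180 az 112.6 [ 0.0011 -0.0002] cost 31.8 3.98 top 1.25 scene 1.92
0.046 90 az 112.6 [ 0.0011 -0.0002] cost 31.8 3.98 top 1.25 scene 1.92
0.046 270 az 290.5 [ 0.0011 -0.0004] cost 44.2 6.68 top 1.07 scene 1.93
```

Run:
```python
from m import *; import pickle
t,s=pickle.load(open("f0.pkl","rb"))
k=8
def rect(f,box,thr,lab):
    u0,v0,u1,v1=box; g=f["color"][v0:v1,u0:u1].astype(np.float32).sum(2)/3
    g=cv2.resize(g,None,fx=k,fy=k,interpolation=cv2.INTER_CUBIC); m=(g<thr)
    l,n=label(m); l0=max(range(1,n+1),key=lambda i:(l==i).sum()); m=l==l0
    P=np.argwhere(m)[:,::-1].astype(np.float32); r=cv2.minAreaRect(P)
    c=(P.mean(0)+.5)/k-.5+[u0,v0]; b=(cv2.boxPoints(r)+.5)/k-.5+[u0,v0]
    W=np.array([atz(f,p,.136)[:2] for p in b]); e=np.roll(W,-1,0)-W
    print(lab,"c",c.round(2),atz(f,c,.136).round(4),"edges",np.hypot(*e.T).round(4),"ang",(np.degrees(np.arctan2(e[:,1],e[:,0]))%90).round(1)); return c
for th in(80,100,115): a=rect(t,(176,229,190,241),th,"top"); 
for th in(70,90,110): b=rect(s,(386,117,403,129),th,"scene")
print(tri([t,s],[a,b]))
# fit of stand top z=.072 from top view by model: orange-ish mask
H=hsv(t); m=mask(t,(5,60,95),(22,255,255),(166,212,218,262)); m=cv2.morphologyEx(m.astype(np.uint8),cv2.MORPH_OPEN,np.ones((3,3)))
print("stand", [ (p.round(1).tolist(),atz(t,p,.072)[:2].round(4).tolist()) for p in cv2.boxPoints(cv2.minAreaRect(np.argwhere(m)[:,::-1].astype(np.float32)))])
def ov(f,u,v,w,h,k,segs):
    c=cv2.resize(f["color"][v:v+h,u:u+w,::-1],None,fx=k,fy=k,interpolation=cv2.INTER_CUBIC)
    for X,col in segs: cv2.polylines(c,[(((proj(f,X)-[u,v]+.5)*k)).astype(np.int32)],True,col,1)
    return c
c=atz(t,a,.136)[:2]; c=(c+atz(s,b,.136)[:2])/2
def sq(c,z,h,an): 
    q=np.radians(an)+np.pi/4+np.arange(4)*np.pi/2; return np.c_[c[0]+h*2**.5*np.cos(q),c[1]+h*2**.5*np.sin(q),np.full(4,z)]
an=45
segs=[(sq(c,.136,.012,an),(255,0,0)),(sq(c,.078,.012,an),(255,0,255)),(sq(c,.072,.033,32),(0,255,0)),(sq(c,0,.033,32),(0,255,0))]
t1,s1=pickle.load(open("f1.pkl","rb"))
def face(az):
    d=np.array([np.cos(az),np.sin(az),0]); w=np.array([-d[1],d[0],0]); dh=d*np.cos(.35)-np.array([0,0,np.sin(.35)])
    return np.array([np.array([.6036,-.0446,.0975])+i*dh*.03+j*w*.023 for i,j in((1,1),(1,-1),(-1,-1),(-1,1))])
fs=[(face(np.radians(196)),(0,0,255))]
A=np.hstack([ov(t,165,212,50,50,8,segs)[:, :400],ov(s,365,105,50,70,8,segs)[:400]])
B=np.hstack([ov(t1,330,155,40,40,5,fs)]*1+[ov(s1,265,210,50,40,5,fs)])
B=np.hstack([B,np.zeros((200,800-B.shape[1],3),np.uint8)])
cv2.imwrite("pics/ov.png",np.vstack([A,B])); print("c",c)
```

```text
top c [182.1  234.67] [0.4799 0.3323 0.136 ] edges [0.0129 0.0128 0.0129 0.0128] ang [37.5 38.  37.4 38. ]
top c [182.09 234.69] [0.4798 0.3323 0.136 ] edges [0.0139 0.014  0.0139 0.0139] ang [38.2 38.7 38.2 38.7]
top c [182.1 234.7] [0.4798 0.3323 0.136 ] edges [0.0145 0.0147 0.0145 0.0147] ang [37.8 38.3 37.8 38.3]
scene c [393.94 124.34] [0.4779 0.3329 0.136 ] edges [0.0086 0.0096 0.0086 0.0096] ang [37.9 25.3 37.7 25.4]
scene c [393.92 124.39] [0.478  0.3328 0.136 ] edges [0.0126 0.0124 0.0126 0.0123] ang [40.4 29.8 40.1 30. ]
scene c [393.06 125.55] [0.4804 0.3284 0.136 ] edges [0.0333 0.018  0.033  0.0176] ang [27.7  8.6 27.3  9.3]
[0.47913331 0.33143293 0.13398426]
stand [([170.5, 228.3000030517578], [0.4945, 0.379]), ([196.89999389648438, 214.0], [0.5263, 0.3173]), ([211.10000610351562, 240.0], [0.4652, 0.2849]), ([184.6999969482422, 254.3000030517578], [0.4336, 0.3464])]
c [0.4801121  0.33033948]
```

View pics/ov.png

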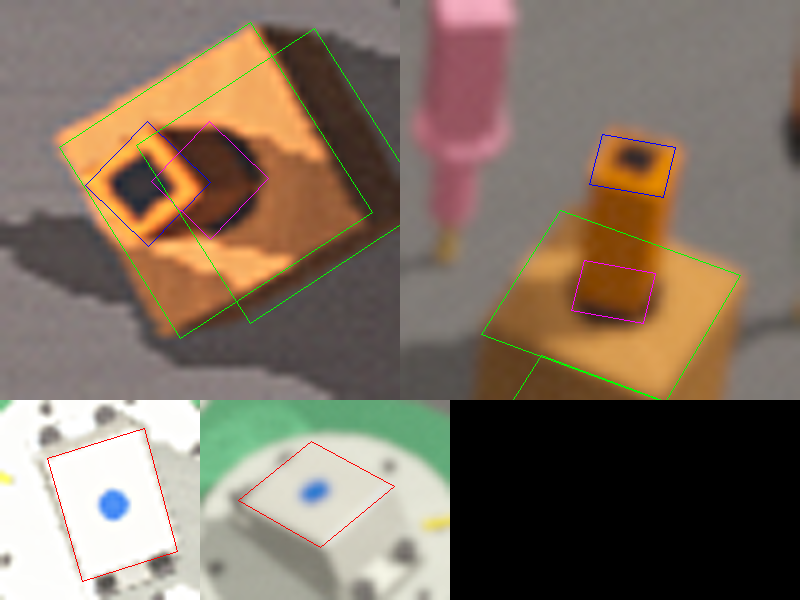

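The overlay shows the bracket face outline at azimuth 196° fitting both views well. The probe centre is about (0.4795,0.3323) with the handle at 38°. Next I'll move above the probe.

Call:
{"name": "move_arm", "arguments": {"plan": [[[0, 0, -0.9, 0, 0, 0, 0.2], [0.9, 0.6, -0.9, 0, 0, 0, 0.2], [0.9, 0.6, 0, 0, 0, 0, 0.2], [0.9, 0.6, 0, 0, 0, 0, 0.2], [0.9, 0.6, 0, 0, 0, 0, 0.2], [0.9, 0.6, 0, 0, 0, 0, 0.2], [0.9, 0.6, 0, 0, 0, 0, 0.2], [0.9, 0.6, 0, 0, 0, 0, 0.2], [0.9, 0.6, 0, 0, 0, 0, 0.2], [0.9, 0.6, 0, 0, 0, 0, 0.2]]]}}

```text
clock: 9.5
position: [0.4691, 0.1253, 0.2011]
tool_rot: [-3.141, -0.0, 2.138]
force: [-0.0, -0.1, 0.3]
grip_width: 0.0512
finger_force: 0.0
```

Call:
{"name": "move_arm", "arguments": {"plan": [[[0.9, 0.6, 0, 0, 0, 0, 0.2], [0.9, 0.6, 0, 0, 0, 0, 0.2], [0.9, 0.6, 0, 0, 0, 0, 0.2], [0.9, 0.6, 0, 0, 0, 0, 0.2], [0.9, 0.6, 0, 0, 0, 0, 0.2], [0.9, 0.6, 0, 0, 0, 0, 0.2], [0.9, 0.6, 0, 0, 0, 0, 0.2], [0.9, 0.6, 0, 0, 0, 0, 0.2], [0.9, 0.6, 0, 0, 0, 0, 0.2], [0, 0, 0, 0, 0, -0.92, 0.2]]]}}

```text
clock: 10.5
position: [0.4725, 0.322, 0.2005]
tool_rot: [-3.141, -0.0, 2.238]
force: [0.0, -0.7, -0.4]
grip_width: 0.0515
finger_force: 0.0
```

```bash
python3 -c "
from d import *
delta([.4795,.3323,.099],np.radians(128))"
```

```text
t 10.5 pos [0.4725 0.322  0.2005] rot [-3.141e+00 -5.000e-04  2.238e+00] F [ 0.04 -0.67 -0.43] M [-0.022 -0.03  -0.01 ] w 0.0515 ff 0.0
q [-1.03   0.515  0.466  1.793 -0.287  0.902  0.231]
tool shift units [0.186 0.594 5.075]
rotvec units [-0.005      -0.005       0.03833333]
```

Call:
{"name": "move_arm", "arguments": {"plan": [[[0.19, 0.59, 0, 0, 0, 0.04, 0.2], [0, 0, 0.8, 0, 0, 0, 0.2], [0, 0, 0.9, 0, 0, 0, 0.2], [0, 0, 0.9, 0, 0, 0, 0.2], [0, 0, 0.9, 0, 0, 0, 0.2], [0, 0, 0.8, 0, 0, 0, 0.2], [0, 0, 0.77, 0, 0, 0, 0.2], [0, 0, 0, 0, 0, 0, -0.1], [0, 0, 0, 0, 0, 0, -0.4], [0, 0, 0, 0, 0, 0, -1]]], "grip_force": 40}}

```text
clock: 11.5
position: [0.4807, 0.3295, 0.1006]
tool_rot: [3.141, -0.0, 2.23]
force: [-0.7, 1.3, -0.6]
grip_width: 0.0234
finger_force: 41.0
```

Call:
{"name": "move_arm", "arguments": {"plan": [[[0, 0, 0, 0, 0, 0, -1], [0, 0, 0, 0, 0, 0, -1], [0, 0, 0, 0, 0, 0, -1], [0, 0, 0, 0, 0, 0, -1], [0, 0, 0, 0, 0, 0, -1], [0, 0, 0, 0, 0, 0, -1], [0, 0, 0, 0, 0, 0, -1], [0, 0, -0.2, 0, 0, 0, -1], [0, 0, -0.3, 0, 0, 0, -1], [0, 0, -0.3, 0, 0, 0, -1]]]}}

```text
clock: 12.5
position: [0.4804, 0.3293, 0.1164]
tool_rot: [-3.141, 0.0, 2.23]
force: [-0.0, 0.2, -2.2]
grip_width: 0.0237
finger_force: 41.0
```

```bash
python3 -c "
from d import *
delta([.4795,.3323,.099],np.radians(128))"
```

```text
t 12.5 pos [0.4804 0.3293 0.1164] rot [-3.1415e+00  1.0000e-04  2.2300e+00] F [-0.05  0.21 -2.16] M [0.045 0.012 0.019] w 0.0237 ff 41.04
q [-0.982  0.642  0.406  1.827 -0.356  0.745  0.275]
tool shift units [0.148 0.057 0.869]
rotvec units [-0.00166667  0.00166667 -0.03833333]
```

Call:
{"name": "move_arm", "arguments": {"plan": [[[0, 0, -0.5, 0, 0, 0, -1], [0, 0, -0.7, 0, 0, 0, -1], [0, 0, -0.8, 0, 0, 0, -1], [0, 0, -0.9, 0, 0, 0, -1], [0, 0, -0.9, 0, 0, 0, -1], [0, 0, -0.9, 0, 0, 0, -1], [0, 0, -0.9, 0, 0, 0, -1], [0, 0, -0.9, 0, 0, 0, -1], [0, 0, -0.2, 0, 0, 0, -1], [0, 0, 0, 0, 0, 0, -1]]]}}

```text
clock: 13.5
position: [0.4805, 0.3295, 0.2507]
tool_rot: [3.14, -0.0, 2.23]
force: [-0.3, -0.9, -1.6]
grip_width: 0.0232
finger_force: 41.2
```

Run:
```python
from d import *
delta(None)
c0=np.array([.577,-.052,.25]); o=observe(); M=R.from_euler('xyz',o["tool_rot"]).as_matrix()
n=np.array([-np.sin(.35)*np.cos(np.radians(16)),-np.sin(.35)*np.sin(np.radians(16)),np.cos(.35)])
rv=np.cross(M[:,2],-n); rv=rv/np.linalg.norm(rv)*np.arccos(M[:,2]@-n)
print("tilt rotvec tool units",(M.T@np.degrees(rv)/6).round(3)); print("shift",(M.T@(c0-o["position"])/.02).round(3))
fs=[grab_frame("scene"),grab_frame("top")]
f=fs[0]
tip=o["position"]+M[:,2]*.0906; ax=o["position"]+M[:,2]*.0286; print("pred tip px",proj(f,tip),proj(f,ax))
u,v=proj(f,tip)[0].astype(int)
cv2.imwrite("pics/l.png",crop(f,u-50,v-70,100,100,6))
```

```text
t 13.5 pos [0.4805 0.3295 0.2507] rot [ 3.1403e+00 -3.0000e-04  2.2301e+00] F [-0.33 -0.9  -1.62] M [ 0.008  0.054 -0.018] w 0.0232 ff 41.2
q [-1.049  0.475  0.495  1.714 -0.259  1.017  0.196]
tilt rotvec tool units [-3.092 -1.242  0.   ]
shift [-1.8031e+01 -7.8700e+00  1.8000e-02]
pred tip px [[394.50959267 118.55339922]] [[397.30471487  99.86711599]]
```

View pics/l.png

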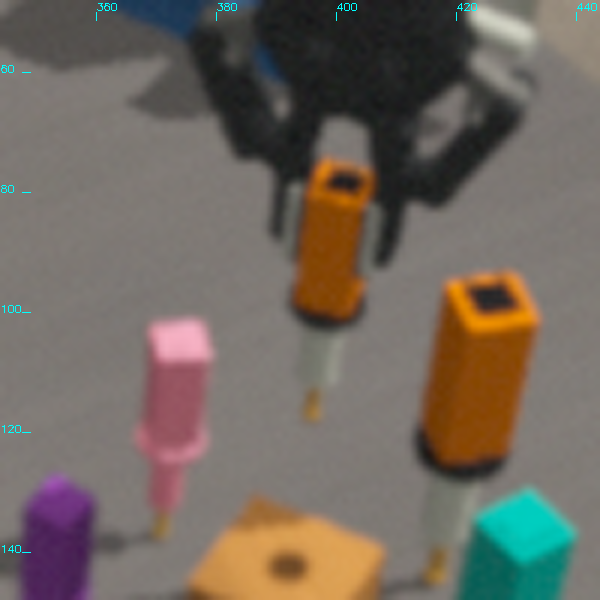

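The lifted probe hangs straight, with its tip at (396,117.7), about 3 mm along tool x from the TCP line. I'll carry it over the bracket and tilt it.

Call:
{"name": "move_arm", "arguments": {"plan": [[[-0.5, -0.2, 0, 0, 0, 0, -1], [-0.9, -0.4, 0, 0, 0, 0, -1], [-0.9, -0.4, 0, 0, 0, 0, -1], [-0.9, -0.4, 0, 0, 0, 0, -1], [-0.9, -0.4, 0, 0, 0, 0, -1], [-0.9, -0.4, 0, 0, 0, 0, -1], [-0.9, -0.4, 0, 0, 0, 0, -1], [-0.9, -0.4, 0, 0, 0, 0, -1], [-0.9, -0.4, 0, 0, 0, 0, -1], [-0.9, -0.4, 0, 0, 0, 0, -1]]]}}

```text
clock: 14.6
position: [0.5256, 0.145, 0.2494]
tool_rot: [-3.141, 0.0, 2.229]
force: [0.2, -0.2, -2.4]
grip_width: 0.0235
finger_force: 41.1
```

Call:
{"name": "move_arm", "arguments": {"plan": [[[-0.9, -0.4, 0, 0, 0, 0, -1], [-0.9, -0.4, 0, 0, 0, 0, -1], [-0.9, -0.4, 0, 0, 0, 0, -1], [-0.9, -0.4, 0, 0, 0, 0, -1], [-0.9, -0.4, 0, 0, 0, 0, -1], [-0.9, -0.4, 0, 0, 0, 0, -1], [-0.9, -0.4, 0, 0, 0, 0, -1], [-0.9, -0.4, 0, 0, 0, 0, -1], [-0.9, -0.4, 0, 0, 0, 0, -1], [-0.9, -0.3, 0, 0, 0, 0, -1]]]}}

```text
clock: 15.6
position: [0.5738, -0.0451, 0.2493]
tool_rot: [-3.14, -0.0, 2.229]
force: [0.3, 0.6, -2.1]
grip_width: 0.0237
finger_force: 41.1
```

Call:
{"name": "move_arm", "arguments": {"plan": [[[-0.2, 0, 0, -0.3, -0.12, 0, -1], [0, 0, 0, -0.4, -0.16, 0, -1], [0, 0, 0, -0.4, -0.16, 0, -1], [0, 0, 0, -0.4, -0.16, 0, -1], [0, 0, 0, -0.4, -0.16, 0, -1], [0, 0, 0, -0.4, -0.16, 0, -1], [0, 0, 0, -0.4, -0.16, 0, -1], [0, 0, 0, -0.39, -0.16, 0, -1], [0, 0, 0, 0, 0, 0, -1], [0, 0, 0, 0, 0, 0, -1]]]}}

```text
clock: 16.6
position: [0.5764, -0.047, 0.2497]
tool_rot: [2.818, 0.127, 2.209]
force: [0.0, -0.1, -2.3]
grip_width: 0.0237
finger_force: 41.2
```

```bash
cat > e.py <<'E'
from d import *
n=np.array([-np.sin(.35)*np.cos(np.radians(16)),-np.sin(.35)*np.sin(np.radians(16)),np.cos(.35)])
SP=np.array([.6035,-.0446,.0978])
def goal(stand,off=(.0028,0),L=.0906):
    o=observe(); M=R.from_euler('xyz',o["tool_rot"]).as_matrix()
    rv=np.cross(M[:,2],-n); a=np.arccos(np.clip(M[:,2]@-n,-1,1)); rv=rv/(np.linalg.norm(rv)+1e-9)*a
    print("angle err deg",np.degrees(a).round(2),"rot units",(M.T@np.degrees(rv)/6).round(3))
    tip=o["position"]+M@np.array([*off,L]); print("tip",tip.round(4),"height over face",((tip-SP)@n).round(4),"lateral",np.linalg.norm(tip-SP-n*((tip-SP)@n)).round(4))
    print("shift units",(M.T@(SP+n*stand-tip)/.02).round(3)); return tip
E
python3 -c "
from e import *
delta(None); goal(.02)"
```

```text
t 16.6 pos [ 0.5764 -0.047   0.2497] rot [2.8177 0.127  2.2086] F [ 0.05 -0.13 -2.25] M [-0.129  0.426 -0.01 ] w 0.0237 ff 41.23
q [-0.316  0.309  0.443  1.999 -0.472  0.582  1.106]
angle err deg 0.17 rot units [-0.029 -0.004 -0.   ]
tip [ 0.6044 -0.0363  0.1641] height over face 0.0612 lateral 0.0268
shift units [ 0.118 -1.33   2.066]
```

Next I'll approach to about 15 mm above the face and check with both cameras.

Call:
{"name": "move_arm", "arguments": {"plan": [[[0, -0.3, 0.2, 0, 0, 0, -1], [0, -0.3, 0.2, 0, 0, 0, -1], [0.1, -0.3, 0.3, 0, 0, 0, -1], [0, -0.3, 0.3, 0, 0, 0, -1], [0, -0.13, 0.3, 0, 0, 0, -1], [0, 0, 0.3, 0, 0, 0, -1], [0, 0, 0.3, 0, 0, 0, -1], [0, 0, 0.3, 0, 0, 0, -1], [0, 0, 0, 0, 0, 0, -1], [0, 0, 0, 0, 0, 0, -1]]]}}

```text
clock: 17.6
position: [0.5705, -0.0565, 0.1998]
tool_rot: [2.816, 0.128, 2.209]
force: [0.9, 0.1, -1.6]
grip_width: 0.0234
finger_force: 41.2
```

```bash
python3 -c "
from e import *
from m import angles
delta(None); tip=goal(.0)
s=grab_frame('scene');t=grab_frame('top')
print('pred tip',proj(s,tip),proj(t,tip),'spot',proj(s,SP),proj(t,SP)); print(angles(t,'top'),angles(s,'scene'))
print(np.degrees(np.arctan2(*[1,1])))
a=crop(s,255,170,70,75,6);b=crop(t,320,145,60,75,6)
cv2.imwrite('pics/n.png',np.hstack([a,b]))
"
```

```text
t 17.6 pos [ 0.5705 -0.0565  0.1998] rot [2.8164 0.1275 2.2091] F [ 0.89  0.14 -1.62] M [-0.151  0.487 -0.014] w 0.0234 ff 41.21
q [-0.221  0.372  0.358  2.06  -0.584  0.468  1.242]
angle err deg 0.09 rot units [-0.015 -0.001 -0.   ]
tip [ 0.5986 -0.0458  0.1143] height over face 0.0172 lateral 0.0009
shift units [ 0.008 -0.044  0.861]
pred tip [[285.68621685 222.61572988]] [[353.40603972 176.9157955 ]] spot [[287.58878927 228.08365493]] [[352.17640722 175.61513662]]
{'clip': (np.float64(73.52), np.float64(0.0952), 39), 'ptr': (np.float64(73.48), np.float64(0.0661), 35)} {'clip': (np.float64(71.83), np.float64(0.0943), 43), 'ptr': (np.float64(73.9), np.float64(0.0684), 41)}
45.0
```

View pics/n.png

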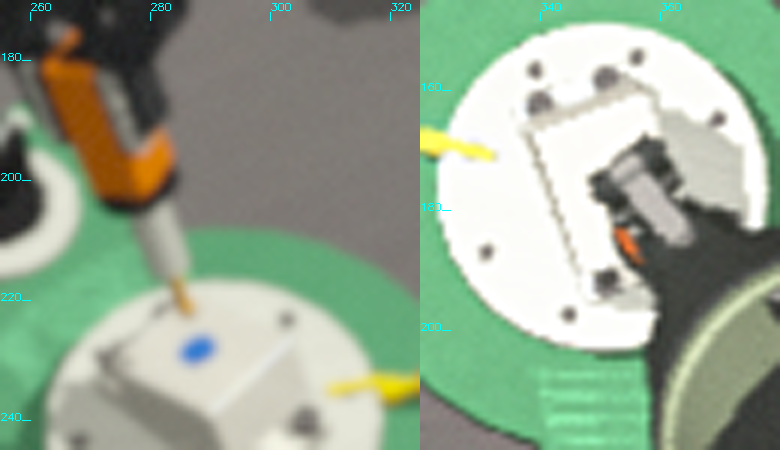

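The picture shows the tip at (286,222) in scene, about 17 mm off the face and in line with the spot at (287.6,228). I'll descend slowly while watching the force.

Call:
{"name": "move_arm", "arguments": {"plan": [[[0, 0, 0.2, 0, 0, 0, -1], [0, 0, 0.2, 0, 0, 0, -1], [0, 0, 0.15, 0, 0, 0, -1], [0, 0, 0.1, 0, 0, 0, -1], [0, 0, 0, 0, 0, 0, -1], [0, 0, 0, 0, 0, 0, -1], [0, 0, 0, 0, 0, 0, -1], [0, 0, 0, 0, 0, 0, -1], [0, 0, 0, 0, 0, 0, -1], [0, 0, 0, 0, 0, 0, -1]]]}}

```text
clock: 18.7
position: [0.5747, -0.0553, 0.1877]
tool_rot: [2.816, 0.128, 2.209]
force: [-0.2, 0.8, -2.0]
grip_width: 0.0234
finger_force: 41.2
```

```bash
cat > fz.py <<'E'
from e import *
F=[]
for i in range(6):
    if i: grab_frame("scene")
    F.append(observe()["force"])
F=np.array(F); delta(None); goal(0); print("F mean",F.mean(0).round(2),"std",F.std(0).round(2),"along n",(F@n).mean().round(2))
E
python3 fz.py
```

```text
t 18.95 pos [ 0.5747 -0.0553  0.1876] rot [2.8163 0.1276 2.2091] F [-0.25 -0.08 -2.34] M [-0.11   0.461  0.008] w 0.0234 ff 41.21
q [-0.203  0.396  0.334  2.061 -0.609  0.444  1.265]
angle err deg 0.09 rot units [-0.014 -0.    -0.   ]
tip [ 0.6028 -0.0446  0.1021] height over face 0.0043 lateral 0.0009
shift units [ 0.006 -0.042  0.215]
F mean [-0.16 -0.08 -1.8 ] std [0.43 0.44 0.34] along n -1.63
```

Call:
{"name": "move_arm", "arguments": {"plan": [[[0, 0, 0.1, 0, 0, 0, -1], [0, 0, 0.1, 0, 0, 0, -1], [0, 0, 0.1, 0, 0, 0, -1], [0, 0, 0.1, 0, 0, 0, -1], [0, 0, 0, 0, 0, 0, -1], [0, 0, 0, 0, 0, 0, -1], [0, 0, 0, 0, 0, 0, -1], [0, 0, 0, 0, 0, 0, -1], [0, 0, 0, 0, 0, 0, -1], [0, 0, 0, 0, 0, 0, -1]]]}}

```text
clock: 19.95
position: [0.5773, -0.0546, 0.1802]
tool_rot: [2.816, 0.128, 2.209]
force: [-1.6, 0.2, 0.7]
grip_width: 0.0237
finger_force: 41.4
```

```bash
python3 fz.py
```

```text
t 20.2 pos [ 0.5773 -0.0546  0.1801] rot [2.8162 0.1276 2.2091] F [-0.32 -0.27  1.11] M [-0.199  0.507  0.058] w 0.0234 ff 41.37
q [-0.192  0.411  0.318  2.061 -0.624  0.429  1.278]
angle err deg 0.08 rot units [-0.014  0.     0.   ]
tip [ 0.6055 -0.0439  0.0946] height over face -0.0037 lateral 0.0009
shift units [ 0.008 -0.044 -0.185]
F mean [-0.7  -0.14  0.05] std [0.55 0.31 0.82] along n 0.29
```

Call:
{"name": "move_arm", "arguments": {"plan": [[[0, 0, 0.06, 0, 0, 0, -1], [0, 0, 0.06, 0, 0, 0, -1], [0, 0, 0.06, 0, 0, 0, -1], [0, 0, 0, 0, 0, 0, -1], [0, 0, 0, 0, 0, 0, -1], [0, 0, 0, 0, 0, 0, -1], [0, 0, 0, 0, 0, 0, -1], [0, 0, 0, 0, 0, 0, -1], [0, 0, 0, 0, 0, 0, -1], [0, 0, 0, 0, 0, 0, -1]]]}}

```text
clock: 21.2
position: [0.5785, -0.0542, 0.1768]
tool_rot: [2.816, 0.128, 2.209]
force: [-1.5, -0.4, 1.6]
grip_width: 0.0233
finger_force: 41.5
```

```bash
python3 fz.py; python3 -c "
from e import *
from m import angles
s=grab_frame('scene');t=grab_frame('top'); print(angles(t,'top'),angles(s,'scene'))
cv2.imwrite('pics/z.png',crop(s,255,180,60,65,9))"
```

```text
t 21.45 pos [ 0.5785 -0.0542  0.1767] rot [2.8162 0.1276 2.2091] F [-0.72 -0.16  1.5 ] M [-0.079  0.465  0.002] w 0.0236 ff 41.49
q [-0.187  0.417  0.311  2.061 -0.63   0.422  1.284]
angle err deg 0.08 rot units [-0.014  0.     0.   ]
tip [ 0.6066 -0.0435  0.0912] height over face -0.0073 lateral 0.0009
shift units [ 0.007 -0.044 -0.365]
F mean [-0.9  -0.39  1.73] std [0.38 0.31 0.45] along n 1.96
{'clip': (np.float64(73.52), np.float64(0.0952), 39), 'ptr': (np.float64(73.48), np.float64(0.0661), 35)} {'clip': (np.float64(71.82), np.float64(0.0943), 43), 'ptr': (np.float64(74.0), np.float64(0.0685), 42)}
```

View pics/z.png

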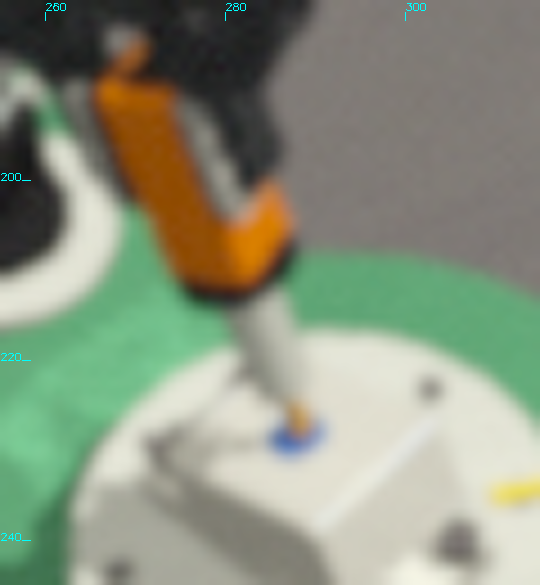

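The picture shows the tip at (288,228.5), on the blue spot. The force along the normal rose by 3.6 N, which matches a plunger about 7 mm in, and the pointer is unmoved on the clip.

```bash
python3 -c "
from workcell import job_done; print(job_done())"
```

```text
the job is handed in; nothing more can be done
None
```

I handed the job in at about 21.5 s of the 58 s allowed: the pointer is on the red clip, and the gripper is holding the probe square on the blue spot with its plunger about 7 mm in (about 3.6 N); the hand-in returned no verdict.

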